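# Lock the coffee-supply chest by feeling for its hidden bolt

### The arm

A 7-joint arm with a two-finger parallel gripper is mounted at the origin on the work surface. World frame = base frame: x ahead of the robot, y to its left, z up, the work surface at z = 0. Lengths are in m, angles in degrees, forces in N, time in s.
With the tool pointing down it reaches from about 0.425 to 0.875 m from the base axis. Payload 4.7 kg.
Tool frame: the origin (TCP) lies at the very end of the fingers, on their centre line; the grasp point (between the pads) lies 19 mm behind it; z points along the fingers, y is the direction in which the jaws open and shut (so a half turn about z gives the same grasp; the last joint's range is limited). The gripper opens to 87 mm and grips with 3 to 60 N. Pads are 19 mm wide; open, the fingers measure 117 mm over their backs; the gripper's body (75 mm by 190 mm) begins 51 mm behind the grasp point.
Start: joints at [-71.671, 18.392, -4.016, 83.108, 1.295, 78.541, -3.26], TCP at [0.196, 0.62, 0.223] pointing down, gripper open.
Joint ranges: [-163.93, 163.93], [-17.29, 119.83], [-79.2, 71.16], [3.27, 140.29], [-89.18, 269.18], [5.43, 117.66], [-154.24, 154.24]. Speed limits (degrees/s): [147.25, 147.25, 180, 180, 180, 180, 180].

### API

Orientations are given as [roll, pitch, yaw] about the fixed x, y, z axes, in that order (R = Rz(yaw) Ry(pitch) Rx(roll)).
In Python, from cell import * gives the robot as it stands.
- The arm moves only by the tool drive_tool, never from a script. Its argument "moves" is text: rows parted by semicolons, each of 5 numbers parted by spaces: the shift along the tool's x, y, z in m, then the turn about the tool's z in degrees, then the gripper's target within -1 to 1 (fully open at 1, half-way at 0, shut at -1). In form: x y z yaw fingers; .... A call has exactly 8 rows; each row is the pose to reach, as a shift and turn from the pose commanded when the call began, along the tool's axes at that moment; what a row does not reach only later rows make up. A row lasts 1/10 s, in which the tool goes at most 50 mm and 8.59 degrees, less where a joint would pass 70% of its speed; a pose out of reach is approached as far as the arm can. A call with a gripper value outside its range is refused whole. The fingers move at their own pace and stop on an object; "grip_force" is the grip in N (left out, the last holds). Time passes only in rows, so rows that repeat a pose let the fingers close, or fill a call up. It gives the time, the measured TCP pose, the force and the opening at its end, in the units of the state.
- get_obs(): the state, without advancing time (a new reading comes with each control period).
- read_camera(name): name is "scene" or "top" or "wrist"; returns (picture, depth): 400x640x3 uint8, red, green, blue; 400x640 float32, m along the optical axis (not along the pixel's ray), 0 where there is no reading.
- calibration(name): a dict with "intrinsics" (3x3 intrinsics, pixels), "cam_to_world" (4x4, takes a point from camera to world coordinates); the wrist camera has in their place "T_tool_cam" (4x4, takes a point from camera to tool coordinates, whose origin is the TCP and whose axes are the flange's). Camera axes: x right, y up, looking along -z (the intrinsics and any distortion apply to the point x, -y, -z); pixel columns grow to the right and rows downward; lengths in m; the calibration is good to about 2 mm. A picture is of the moment at which its call begins: read the wrist's pose just before it. calibration takes no time and is no camera call.
- sign_off(): hands the job in, once; it reports no verdict.
Trained networks look in the newest picture that a camera, given by its name, has taken for a name from the list of things; names that differ only in an ending like _2 or _b are one class to them, and where a whole thing is asked for, a point or a joint stands for the part that bears it (a point fixed in the world has none). Each returns a list of dicts, best first, with "conf" (0 to 1); they miss things now and then, are a little off and sometimes report something else, mostly with a low value. They report only what shows in the picture. A call takes as long as a camera call. They do not tell look-alikes from the thing itself.
- search_frame(camera, name): "uv" ([column, row] in pixels, amid what is visible of it).
- pinpoint(camera, name): "uv" ([column, row] in pixels: a listed point, or the origin of a listed thing).
The state is a dict: "time_s": time; "qpos": joint angles; "joint_velocities": joint speeds; "effort": joint torques, N m; "tool_pos": TCP position; "tool_rot": TCP orientation; "force": force on the tool from outside, world axes, zero at the start; "wrist_torque": the same for the moment, N m; "grip_width": finger opening in m.
Only numpy, scipy, OpenCV 4.12 (cv2) and the standard library are available. Lean on these libraries where they do the work, as an engineer would, in place of code of your own. Each camera call takes 0.05 s, during which the arm holds its last target. There are 200 camera calls.

### The job

Lock the supply chest: take the sprung-nose key from its wooden stand, set its nose square to the sloping lid into the right-hand end of the lid's slot until it presses on the hidden bolt, and slide it to the left until the nose drops into the bolt's notch. Stop there and let the key rest about a second before you push the bolt with it all the way to the left. Then put the key back upright in its stand, fully down, and leave the cups, jug and plate where they are.

Things in the scene. Friction and masses are not known exactly. Their poses are not given: they have to be found in the camera images.
- chest: White steel chest, fixed, 160 mm deep (x), 385 mm wide (y, from -180 to +205 mm), with a flat lid sloping 25 degrees: 69 mm high at the front (-x, towards the robot) and 143 mm at the back. Origin on the table, under the middle of the lid's slope line (the slot crosses x = 0). The slot runs along y.
- guide: The slot in the lid; origin on the lid's outer face, on the slot's centre line. z points out, square to the lid (25 degrees from vertical, leaning to the robot), y along the slot to the robot's left, x up the slope. The slot is 14 mm wide (x -7 to +7 mm), from y = -65 mm (right-hand end) to +80 mm; its walls go 34 mm down, square to the lid. The bolt's top lies 16 mm under the lid (z = -16 mm) all along it.
- bolt (a joint): Travel of the hidden bolt in m: 0 unlocked (start), 0.025 fully home (locked), to guide +y. It resists with about 3.5 N and stays where left. Its one notch starts somewhere from guide y = -42 to +42 mm (middle), 13 mm long (y), as wide as the slot, 10 mm deep (floor at guide z = -26 mm); it cannot be seen, only felt. A nose in the notch pushes the bolt.
- key: Sprung-nose key, 130 g, round about its z axis but for the grip. Origin at the underside of its collar, z up along the grip. Collar 36 mm across, 5 mm thick (z 0 to 5 mm); above it a square black grip, 22 by 22 mm, sides along x and y, from z 5 to 50 mm; below it a steel shank 17 mm across down to z = -15 mm, then the steel nose 8 mm across, standing out 32 mm (to z = -47 mm).
- key_tip (a point): Centre of the flat end of the key's nose. The nose springs back into the shank by up to 14 mm: 0.8 N to start it, 0.2 N more for each mm. Pressed on the bolt it slides along with about 1 N of drag.
- stand: Wooden key stand, fixed, 70 by 70 by 60 mm high, with a square upright through-hole 22 by 22 mm in its middle. Origin on the table under the hole. The key stands in it, upright, its collar resting on the top (z = 60 mm), at any turn about its axis.
- cups: Nest of white foam cups, upside down, 78 mm across, 146 mm high. Origin under its middle. To be left alone.
- jug: White coffee jug with a handle, 124 mm across the belly, 177 mm high. Origin under its middle. To be left alone.
- plate: White plate, 150 mm across, 18 mm high. Origin under its middle. To be left alone.
Mind the look-alikes: they are no part of the job. There is more than one size of the key; the one meant has the size given above.

How it is judged:
By the outcome, as a careful person would: the job done as asked, in the order asked, and still so for the second after the job is handed in, with the robot touching nothing.
It also fails if it takes over 64 s, if anything falls off the work surface, if the arm or the gripper's body presses on something with over 40 N, if the wrist force passes 120 N, or if a joint passes its speed limit or range.

## Working session

There is one attempt and no reset: what is moved stays moved. The work goes in short steps, Python scripts to look and compute and a tool call to move; the robot and the scene stay as the last step left them, time stands still between calls to the robot, and variables do not carry over. Pictures are saved under pics/ and viewed, about 8 in all and at most 12, crops included, and the job is handed in when it is done.

Besides the shell and the picture viewer there is one more tool, called after "Emit:" as name(argument=value, ...) on one line, values as JSON. drive_tool: Moves the arm, as the interface text tells. Its arguments: {"type":"object","properties":{"moves":{"type":"string"},"grip_force":{"type":"number"}},"required":["moves"]}

```bash
ls; mkdir -p pics
cat > h.py <<'E'
from cell import *
import numpy as np, cv2
from scipy.spatial.transform import Rotation as Ro
def cam(name):
    o=get_obs(); im,d=read_camera(name); c=calibration(name)
    if 'cam_to_world' in c: T=np.array(c['cam_to_world'])
    else:
        W=np.eye(4); W[:3,:3]=Ro.from_euler('xyz',o['tool_rot'],degrees=True).as_matrix(); W[:3,3]=o['tool_pos']
        T=W@np.array(c['T_tool_cam'])
    return im,d,np.array(c['intrinsics']),T
def pts(d,K,T):
    v,u=np.mgrid[:d.shape[0],:d.shape[1]]
    P=np.stack([(u-K[0,2])/K[0,0]*d,-(v-K[1,2])/K[1,1]*d,-d],-1)
    return P@T[:3,:3].T+T[:3,3]
def proj(p,K,T):
    q=(np.asarray(p)-T[:3,3])@T[:3,:3]
    return np.stack([K[0,0]*q[...,0]/-q[...,2]+K[0,2],K[1,1]*-q[...,1]/-q[...,2]+K[1,2]],-1)
def save(n,im): cv2.imwrite('pics/'+n+'.png',im[...,::-1])
E
python3 - <<'E'
from h import *
print(get_obs())
for n in ['scene','top']:
    im,d,K,T=cam(n); save(n,im); P=pts(d,K,T)
    print(n,calibration(n).keys(),K.tolist(),T.round(3).tolist())
    for t in ['key','stand','guide','chest','cups','jug','plate']:
        for r in pinpoint(n,t)[:4]:
            u,v=np.round(r['uv']).astype(int); print(t,r['conf'],u,v,P[v,u].round(3) if 0<=v<400 and 0<=u<640 else '')
E
```

```text
pics
{'time_s': 0.0, 'qpos': array([-71.67051661,  18.43694978,  -4.01567175,  83.1760471 ,
         1.29604706,  78.53866872,  -3.26166998]), 'joint_velocities': array([-0.06002009,  0.08077637,  0.02517518,  0.07496645,  0.03505606,
        0.09086034, -0.07541669]), 'effort': array([-2.63482752e-04, -4.91284525e+01, -4.04180037e-01, -3.12524915e+01,
       -6.40406320e-02,  4.40571865e-02,  1.82085441e-04]), 'tool_pos': array([0.19558045, 0.6193019 , 0.2214754 ]), 'tool_rot': array([-1.79893635e+02,  6.71543396e-03,  1.62478970e+02]), 'force': array([ 0.15279226, -0.43645808,  0.47331597]), 'wrist_torque': array([-0.04004859,  0.01405243,  0.00269976]), 'grip_width': 0.0869224031385737}
scene dict_keys(['intrinsics', 'cam_to_world']) [[474.80671002045676, 0.0, 322.02728614867374], [0.0, 474.80671002045676, 198.42845316620227], [0.0, 0.0, 1.0]] [[-0.774, -0.394, 0.497, 1.305], [0.634, -0.464, 0.619, 0.988], [-0.013, 0.794, 0.608, 1.022], [0.0, 0.0, 0.0, 1.0]]
key 0.67 267 145 [ 0.473 -0.385  0.068]
key 0.59 256 159 [ 0.565 -0.321  0.074]
key 0.46 283 154 [ 0.455 -0.306  0.057]
stan
[... 159 characters left out ...]
g 0.96 392 324 [0.711 0.515 0.06 ]
plate 0.93 375 210 [ 0.373  0.115 -0.   ]
top dict_keys(['intrinsics', 'cam_to_world']) [[416.61599913392683, 0.0, 316.6392870152908], [0.0, 416.61599913392683, 200.0809948364543], [0.0, 0.0, 1.0]] [[-0.02, 0.988, -0.151, 0.367], [-0.999, -0.016, 0.031, 0.048], [0.028, 0.151, 0.988, 1.162], [0.0, 0.0, 0.0, 1.0]]
key 0.88 476 224 [ 0.46  -0.396  0.101]
key 0.77 436 191 [ 0.55  -0.3    0.091]
key 0.69 445 233 [ 0.438 -0.311  0.109]
key 0.38 274 260 [0.379 0.132 0.006]
stand 0.68 433 237 [ 0.431 -0.294  0.06 ]
chest 0.89 311 162 [0.631 0.027 0.096]
cups 0.98 157 226 [0.469 0.418 0.104]
jug 0.59 149 158 [0.63  0.423 0.163]
plate 0.93 274 260 [0.379 0.132 0.006]
```

Run:
```python
import cv2,numpy as np
t=cv2.imread('pics/top.png'); s=cv2.imread('pics/scene.png')
a=cv2.resize(t[160:270,390:530],None,fx=2.85,fy=2.85,interpolation=cv2.INTER_CUBIC)
b=cv2.resize(s[100:210,210:350],None,fx=2.85,fy=2.85,interpolation=cv2.INTER_CUBIC)
ab=np.hstack([a,b]); 
tt=np.hstack([cv2.resize(t,(400,250)),cv2.resize(s,(400,250))])
ab=cv2.resize(ab,(800,int(ab.shape[0]*800/ab.shape[1])))
cv2.imwrite('pics/c1.png',np.vstack([ab,tt])[:600])
```

```text
(no output)
```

View pics/c1.png

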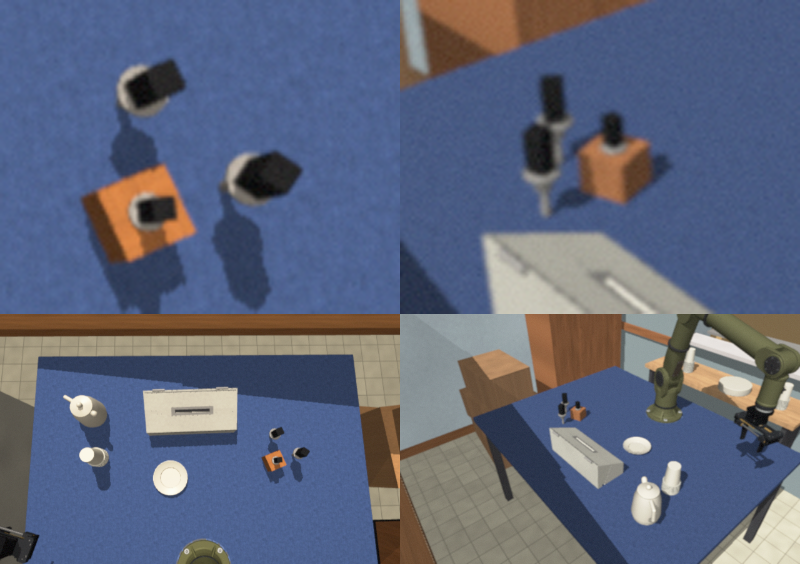

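The key in the stand is at top (445,233) and scene (283,154). The other two stand free, at top (436,191) and (476,224), and look larger. I'll confirm the size in a wrist close-up. Next I measure the chest and plan the approach.

```bash
cat >> h.py <<'E'
def rel(target,yaw,start=None):
    """shift+turn from current pose to world target, yaw (tool down)"""
    o=get_obs() if start is None else start
    R=Ro.from_euler('xyz',o['tool_rot'],degrees=True)
    s=R.inv().apply(np.array(target)-o['tool_pos'])
    dy=-((yaw-o['tool_rot'][2]+180)%360-180)
    return s.round(4),round(dy,2)
E
cat > chest.py <<'E'
from h import *
def chest(P,im,verbose=True):
    m=(P[...,2]>.075)&(P[...,2]<.14)&(P[...,0]>.5)&(P[...,0]<.8)&(P[...,1]>-.25)&(P[...,1]<.32)
    Q=P[m]
    # plane RANSAC-ish
    A=np.c_[Q[:,:2],np.ones(len(Q))]; w=np.ones(len(Q),bool)
    for i in range(20):
        c=np.linalg.lstsq(A[w],Q[w,2],rcond=None)[0]; r=Q[:,2]-A@c; w=abs(r)<max(.004,.03/(i+1))
    n=np.array([-c[0],-c[1],1]); n/=np.linalg.norm(n)
    return c,n,Q[w],r[w].std()
E
python3 - <<'E'
from chest import *
o=get_obs()
for n in ['top','scene']:
    im,d,K,T=cam(n);P=pts(d,K,T)
    c,nn,Q,s=chest(P,im); print(n,nn,'slope',np.degrees(np.arccos(nn[2])),'yaw',np.degrees(np.arctan2(-nn[1],-nn[0])),s,len(Q))
    r=cv2.minAreaRect(Q[:,:2].astype(np.float32)*1000); print(r)
    # dark slot pixels on lid
    g=im.max(-1); on=(abs(P[...,2]-(P[...,0]*c[0]+P[...,1]*c[1]+c[2]))<.05)
    ctr=np.array(r[0])/1000; near=np.hypot(P[...,0]-ctr[0],P[...,1]-ctr[1])<.11
    mm=near&on&(g<90); v,u=np.nonzero(mm); print('dark',len(u), u.min() if len(u) else 0,u.max() if len(u) else 0,v.min() if len(u) else 0,v.max() if len(u) else 0)
    # table check, key heights
    if n=='top':
        for (a,b) in [(.44,-.305),(.55,-.30),(.46,-.39)]:
            k=(np.hypot(P[...,0]-a,P[...,1]-b)<.03); print('h',a,b,np.percentile(P[...,2][k],[50,90,97,99.5]).round(3), P[k][P[...,2][k]>np.percentile(P[...,2][k],97)-.003].mean(0).round(3))
print(rel([.40,-.29,.30],0,o), rel([.5,.25,.30],90,o),calibration('wrist'))
E
```

```text
top [-0.41699549 -0.00982549  0.90885545] slope 24.652341156112428 yaw 1.3497861564238516 0.0018442434359204002 7776
((651.1185913085938, 42.10772705078125), (156.27325439453125, 385.31597900390625), 1.0644596815109253)
dark 183 280 334 152 190
h 0.44 -0.305 [0.061 0.109 0.111 0.114] [ 0.438 -0.315  0.11 ]
h 0.55 -0.3 [0.067 0.132 0.134 0.137] [ 0.551 -0.315  0.133]
h 0.46 -0.39 [0.065 0.132 0.134 0.135] [ 0.464 -0.409  0.133]
scene [-0.42068345 -0.00926787  0.90716015] slope 24.88419117064269 yaw 1.262050424588893 0.0013917460354353154 2367
((656.67236328125, 44.161376953125), (151.32208251953125, 389.54681396484375), 1.3350783586502075)
dark 0 0 0 0 0
(array([-0.4687, -0.8061, -0.0775]), np.float64(162.48)) (array([-0.4015, -0.2611, -0.0774]), np.float64(72.48)) {'intrinsics': array([[341.65177397,   0.        , 324.59102017],
       [  0.        , 341.65177397, 204.07822513],
       [  0.        ,   0.        ,   1.        ]]), 'T_tool_cam': array([[ 3.49744162e-04,  9.67945669e-01,  2.51159431e-01,
         6.77209851e-02],
       [ 9.99999901e-01, -2.69211380e-04, -3.55002151e-04,
        -1.27306873e-04],
       [-2.76007817e-04,  2.51159530e-01, -9.67945667e-01,
        -1.62423487e-01],
       [ 0.00000000e+00,  0.00000000e+00,  0.00000000e+00,
         1.00000000e+00]])}
```

Emit:
drive_tool(moves="-0.38 -0.25 0 68 1;-0.38 -0.25 0 68 1;-0.38 -0.25 0 68 1;-0.38 -0.25 0 68 1;-0.38 -0.25 0 68 1;-0.38 -0.25 0 68 1;-0.38 -0.25 0 68 1;-0.38 -0.25 0 68 1")

```text
time_s: 1.7
tool_pos: [0.4492, 0.3079, 0.223]
tool_rot: [180.0, -0.0, 94.1]
force: [0.8, 0.5, -1.1]
grip_width: 0.0868
```

```bash
python3 -c "
from h import *
o=get_obs();print(o['tool_pos'],o['tool_rot'],rel([.44,-.305,.215],0),o['qpos'])"
```

```text
[0.44922816 0.30794829 0.2229752 ] [ 1.79958665e+02 -4.90220129e-02  9.41499303e+01] (array([-0.6107, -0.0536,  0.0074]), np.float64(94.15)) [-52.13860259   5.33204069  15.97671166  98.84894521  -1.53094992
  75.96758584 -31.70788337]
```

Emit:
drive_tool(moves="-0.05 0.02 0 8 1;-0.10 0.03 0 16 1;-0.15 0.04 0 24 1;-0.20 0.04 0 32 1;-0.25 0.04 0 40 1;-0.30 0.03 0 48 1;-0.35 0.02 0 56 1;-0.40 0.01 0 64 1")

```text
time_s: 2.5
tool_pos: [0.49, -0.0819, 0.2229]
tool_rot: [180.0, -0.1, 30.2]
force: [1.5, -0.4, 0.3]
grip_width: 0.0873
```

```bash
python3 -c "
from h import *
o=get_obs();print(o['tool_pos'],o['tool_rot'],rel([.44,-.305,.215],0),o['qpos'])"
```

```text
[ 0.4900204  -0.08186942  0.22289251] [ 1.79998328e+02 -7.34287135e-02  3.01569441e+01] (array([-0.1554,  0.1678,  0.0077]), np.float64(30.16)) [-30.99582287  -1.75253729  37.09688164 105.53555044   1.04686732
  75.8045173  -54.0105565 ]
```

Emit:
drive_tool(moves="-0.035 0.035 0 7 1;-0.07 0.07 0 14 1;-0.10 0.105 0 21 1;-0.13 0.14 0 26 1;-0.155 0.168 0.007 30 1;-0.155 0.168 0.007 30 1;-0.155 0.168 0.007 30 1;-0.155 0.168 0.007 30 1")

```text
time_s: 3.3
tool_pos: [0.4427, -0.302, 0.2155]
tool_rot: [-179.9, -0.0, 0.6]
force: [0.6, 0.1, 0.2]
grip_width: 0.0873
```

```bash
cat > look.py <<'E'
from h import *
im,d,K,T=cam('wrist'); save('w1',im); P=pts(d,K,T); np.savez('w1.npz',P=P,K=K,T=T)
o=get_obs();print(o['tool_pos'],o['tool_rot'],o['qpos'])
for t in ['key','stand']:
    for r in pinpoint('wrist',t)[:4]:
        u,v=np.round(r['uv']).astype(int); print(t,r['conf'],u,v,P[v,u].round(4) if 0<=v<400 and 0<=u<640 else '')
cx,cy=.44,-.31
def rect(m,n):
    q=P[m]; q=q[np.hypot(q[:,0]-cx,q[:,1]-cy)<.06]
    if len(q)<10: print(n,'few');return
    print(n,len(q),np.median(q,0).round(4),cv2.minAreaRect(q[:,:2].astype(np.float32)*1000))
z=P[...,2]; near=np.hypot(P[...,0]-cx,P[...,1]-cy)<.055
print(np.histogram(z[near],bins=np.arange(0,.15,.005)))
rect((z>.106)&(z<.118)&near&(im.max(-1)<90),'griptop')
rect((z>.057)&(z<.0625)&near&(im[...,0]>im[...,2]*1.5),'standtop')
rect((z>.0628)&(z<.068)&near&(im.max(-1)>100),'collar')
E
python3 look.py
```

```text
[ 0.44288168 -0.30171924  0.21554263] [-1.79950225e+02 -2.01398905e-02  6.51564380e-01] [-16.53176123   5.48941763  51.42846059 101.48835119  -4.492021
  75.13885997 -53.42492601]
key 0.87 338 194 [ 0.4497 -0.3131  0.1056]
key 0.78 342 67 [ 0.5433 -0.3128  0.1333]
key 0.64 447 169 [ 0.4714 -0.3995  0.107 ]
stand 0.58 338 178 [ 0.4559 -0.3143  0.0669]
(array([1664,   30,   33,   31,   32,   37,   39,   38,   42,   44,   40,
       1139, 2960,  268,   30,   26,   29,   29,   31,   34,   35,  266,
        446,    0,    0,    0,    0,    0,    0]), array([0.   , 0.005, 0.01 , 0.015, 0.02 , 0.025, 0.03 , 0.035, 0.04 ,
       0.045, 0.05 , 0.055, 0.06 , 0.065, 0.07 , 0.075, 0.08 , 0.085,
       0.09 , 0.095, 0.1  , 0.105, 0.11 , 0.115, 0.12 , 0.125, 0.13 ,
       0.135, 0.14 , 0.145]))
griptop 666 [ 0.4404 -0.3165  0.1103] ((439.79510498046875, -316.5467834472656), (21.073013305664062, 21.13671875), 2.763946056365967)
standtop 3880 [ 0.4448 -0.3154  0.0604] ((439.06439208984375, -316.5649719238281), (70.17168426513672, 69.86123657226562), 21.39845848083496)
collar 384 [ 0.4482 -0.3126  0.0653] ((451.33258056640625, -319.5343322753906), (44.50425338745117, 46.63236999511719), 11.668675422668457)
```

View pics/w1.png

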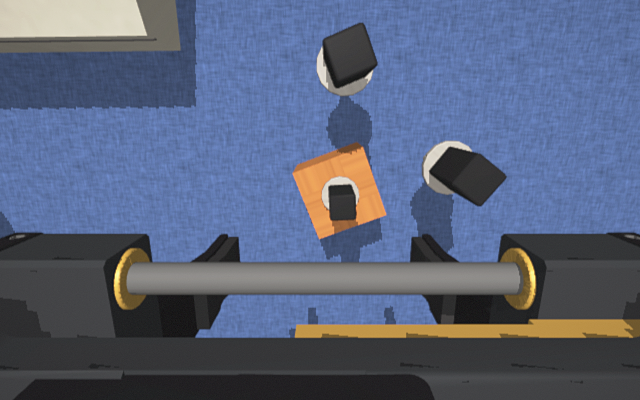

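The wrist view confirms it. The key at (340,200) in the wooden stand has a 21-22 mm grip with its top at 110 mm (60+50), which matches. The free-standing keys at (345,60) and (462,172) are bigger, with tops at 133 mm. I'll grasp the one in the stand.

```bash
python3 -c "
from h import *
print(rel([.4395,-.3165,.075],2.8))"
```

```text
(array([-0.0036,  0.0147,  0.1407]), np.float64(-2.15))
```

Emit:
drive_tool(moves="-0.0036 0.0147 0.03 -2.15 0.2;-0.0036 0.0147 0.05 -2.15 0.2;-0.0036 0.0147 0.07 -2.15 0.2;-0.0036 0.0147 0.09 -2.15 0.2;-0.0036 0.0147 0.11 -2.15 0.2;-0.0036 0.0147 0.13 -2.15 0.2;-0.0036 0.0147 0.1407 -2.15 0.2;-0.0036 0.0147 0.1407 -2.15 0.2", grip_force=15)

```text
time_s: 4.25
tool_pos: [0.4381, -0.3168, 0.0736]
tool_rot: [-179.9, 0.1, 2.7]
force: [0.7, 0.4, 1.0]
grip_width: 0.0523
```

Emit:
drive_tool(moves="0 0 0 0 -0.8;0 0 0 0 -0.8;0 0 0 0 -0.8;0 0 0 0 -0.8;0 0 0 0 -0.8;0 0 0 0 -0.8;0 0 0 0 -0.8;0 0 0 0 -0.8", grip_force=15)

```text
time_s: 5.05
tool_pos: [0.4389, -0.318, 0.0752]
tool_rot: [-180.0, -0.0, 2.6]
force: [0.3, 2.3, 5.7]
grip_width: 0.0219
```

```bash
python3 -c "
from h import *
o=get_obs();print(o['tool_pos'],o['tool_rot'],o['force'],o['qpos'],o['grip_width'])"
```

```text
[ 0.43888893 -0.31796143  0.07523852] [-1.79981113e+02 -3.54125647e-02  2.63214031e+00] [0.27981433 2.26448017 5.65323221] [-10.34254879  16.69790036  49.86361792 109.81131216 -14.7272246
  60.06448681 -41.59771964] 0.021902014455616695
```

Emit:
drive_tool(moves="0 0 -0.008 0 -0.8;0 0 -0.016 0 -0.8;0 0 -0.024 0 -0.8;0 0 -0.031 0 -0.8;0 0 -0.031 -6 -0.8;0 0 -0.031 -13 -0.8;0 0 -0.031 -18.8 -0.8;0 0 -0.031 -18.8 -0.8", grip_force=10)

```text
time_s: 5.85
tool_pos: [0.4386, -0.3181, 0.1063]
tool_rot: [180.0, -0.0, 21.4]
force: [0.2, -0.4, -1.8]
grip_width: 0.022
```

Emit:
drive_tool(moves="-0.006 0 0 0 -0.8;-0.012 0 0 0 -0.8;-0.018 0 0 0 -0.8;-0.023 0 0 0 -0.8;-0.028 0 0 0 -0.8;-0.033 0 0 0 -0.8;-0.0363 0 0 0 -0.8;-0.0363 0 0 0 -0.8")

```text
time_s: 6.65
tool_pos: [0.4041, -0.3317, 0.1059]
tool_rot: [-180.0, 0.0, 21.4]
force: [1.6, 0.8, -1.2]
grip_width: 0.0217
```

```bash
python3 -c "
from h import *
o=get_obs();print(o['tool_pos'],o['tool_rot'],o['force'],o['qpos'],o['grip_width'])
im,d,K,T=cam('wrist'); im2,_,K2,T2=cam('scene')
p=proj(o['tool_pos'],K2,T2).astype(int);print(p)
c=cv2.resize(im2[max(p[1]-60,0):p[1]+60,max(p[0]-80,0):p[0]+80],(640,480),interpolation=cv2.INTER_CUBIC)
save('c2',cv2.resize(np.vstack([im[:,:],cv2.resize(c,(640,480))]),(436,600)))"
```

```text
[ 0.40410277 -0.33167782  0.10594411] [-1.79990198e+02  1.21613363e-02  2.13850941e+01] [ 1.62177756  0.83085717 -1.16836412] [ -8.29968543  10.61817304  49.30709385 110.72693355  -9.04603837
  62.61264493 -23.90662828] 0.02174263321755171
[288 135]
```

View pics/c2.png

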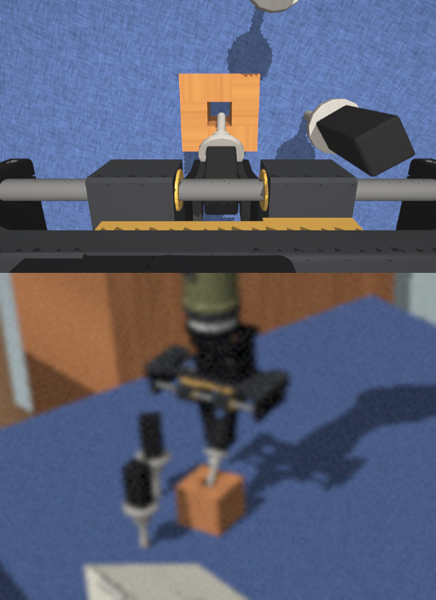

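Emit:
drive_tool(moves="0 0 0 0 -0.8;0 0 0 0 -0.8;0 0 -0.01 0 -0.8;0 0 -0.025 0 -0.8;0 0 -0.045 5 -0.8;0 0 -0.07 12 -0.8;0 0 -0.1 20.1 -0.8;0 0 -0.1 20.1 -0.8", grip_force=50)

```text
time_s: 7.55
tool_pos: [0.4069, -0.3335, 0.2111]
tool_rot: [179.8, -0.5, 1.2]
force: [0.3, 0.3, -0.9]
grip_width: 0.0215
```

```bash
cat > keytilt.py <<'E'
from h import *
def keytilt(save_as=None):
    o=get_obs(); im,d,K,T=cam('wrist')
    if save_as: save(save_as,im)
    P=pts(d,K,T)
    R=Ro.from_euler('xyz',o['tool_rot'],degrees=True).as_matrix()
    L=(P-o['tool_pos'])@R   # tool coords
    m=(d>0)&(L[...,2]>-.005)&(L[...,2]<.09)&(abs(L[...,1])<.022)&(abs(L[...,0])<.07)
    return o,im,L,m,P
if __name__=='__main__':
    o,im,L,m,P=keytilt('k1')
    print(o['tool_pos'],o['tool_rot'],o['force'],m.sum())
    v,u=np.nonzero(m); print(u.min(),u.max(),v.min(),v.max())
    for z in np.arange(-.005,.09,.005):
        q=L[m&(L[...,2]>=z)&(L[...,2]<z+.005)]
        if len(q): print(z.round(3),len(q),q.min(0).round(4),q.max(0).round(4))
E
python3 keytilt.py
```

```text
[ 0.40694257 -0.33354712  0.21105248] [179.79457635  -0.45644343   1.17061768] [ 0.25213879  0.31545933 -0.94610413] 2341
285 364 166 240
-0.005 485 [ 0.0096 -0.0193 -0.005 ] [ 0.0287  0.0199 -0.    ]
0.0 981 [ 0.0098 -0.0164  0.    ] [0.0299 0.0176 0.005 ]
0.005 382 [ 0.0068 -0.0175  0.005 ] [0.0288 0.0181 0.01  ]
0.01 51 [ 0.0059 -0.016   0.01  ] [0.0105 0.0181 0.0123]
0.015 35 [ 0.0258 -0.0044  0.0173] [0.028  0.0055 0.0199]
0.02 80 [ 0.0243 -0.0073  0.02  ] [0.0283 0.0078 0.0239]
0.025 4 [ 0.027  -0.      0.0281] [0.0276 0.0017 0.0299]
0.03 78 [ 0.0257 -0.0036  0.03  ] [0.0307 0.0041 0.0349]
0.035 73 [ 0.0262 -0.0037  0.035 ] [0.0327 0.0042 0.04  ]
0.04 76 [ 0.0289 -0.0037  0.0402] [0.0356 0.0036 0.0448]
0.045 66 [ 0.0315 -0.0038  0.0452] [0.0379 0.0037 0.05  ]
0.05 30 [ 0.0334 -0.0038  0.0501] [0.0383 0.0037 0.0531]
```

Emit:
drive_tool(moves="0.022 -0.034 -0.004 0 -0.8;0.048 -0.072 -0.004 0 -0.8;0.075 -0.112 -0.004 0 -0.8;0.10 -0.15 -0.004 0 -0.8;0.127 -0.19 -0.004 0 -0.8;0.155 -0.23 -0.004 0 -0.8;0.18 -0.267 -0.004 0 -0.8;0.203 -0.302 -0.004 0 -0.8")

```text
time_s: 8.4
tool_pos: [0.601, -0.0224, 0.209]
tool_rot: [-180.0, 0.1, 1.5]
force: [0.6, -0.2, -1.5]
grip_width: 0.0217
```

```bash
cat > slot.py <<'E'
from keytilt import *
import sys
o,im,L,m,P=keytilt(sys.argv[1])
print(o['tool_pos'],o['tool_rot'],o['force'],o['qpos'].round(1))
key=(abs(L[...,1])<.03)&(L[...,2]<.06)&(abs(L[...,0])<.06)
x,y,z=P[...,0],P[...,1],P[...,2]
lid=(x>.55)&(x<.76)&(y>-.16)&(y<.25)&(z>.05)&(z<.16)&~key
Q=P[lid];w=np.ones(len(Q),bool);A=np.c_[Q[:,:2],np.ones(len(Q))]
for i in range(25):
    c=np.linalg.lstsq(A[w],Q[w,2],rcond=None)[0]; r=Q[:,2]-A@c; w=abs(r)<max(.0015,.03/(i+1))
n=np.array([-c[0],-c[1],1]);n/=np.linalg.norm(n)
print('plane',c,'slope',np.degrees(np.arccos(n[2])),'yaw',np.degrees(np.arctan2(-n[1],-n[0])),w.sum(),r[w].std())
h=(z-(x*c[0]+y*c[1]+c[2]))*n[2]
np.savez('slot.npz',P=P,im=im,c=c,n=n,h=h)
s=(h<-.006)&(h>-.06)&(x>.61)&(x<.70)&(y>-.06)&(y<.14)&~key
print('deep',s.sum()); v,u=np.nonzero(s); print(u.min(),u.max(),v.min(),v.max())
E
python3 slot.py s1
```

```text
[ 0.60100202 -0.02239288  0.20896709] [-1.79991954e+02  9.06043107e-02  1.49079832e+00] [ 0.63326294 -0.18836799 -1.48593403] [-31.2  14.6  36.7  92.6  -8.9  75.9 -81.7]
plane [ 0.4647141   0.01071676 -0.19588208] slope 24.930778953487508 yaw 1.321062364437344 97992 0.0006506432168308639
deep 2197
156 344 132 145
```

View pics/s1.png

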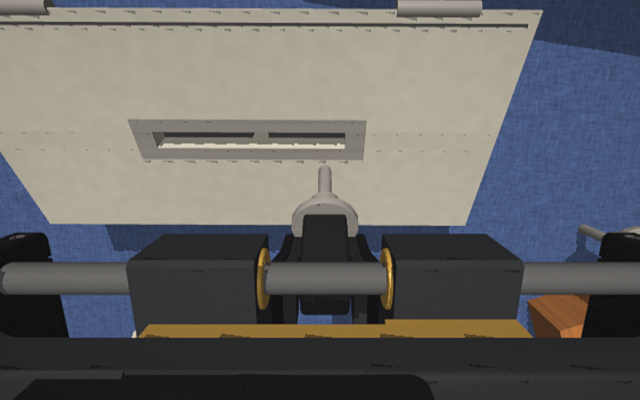

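```bash
python3 - <<'E'
from h import *
f=np.load('slot.npz');P,h,n,c=f['P'],f['h'],f['n'],f['c']
# guide axes
z=n; y=np.cross(z,[1,0,0]); y=np.cross(z,np.cross([0,1,0],z)*1.0)
y=np.array([0,1,0])-z*z[1]; y/=np.linalg.norm(y)
a=np.radians(1.3); y=np.array([-np.sin(a),np.cos(a),0]); y-=z*(y@z); y/=np.linalg.norm(y); x=np.cross(y,z)
print(x,y,z)
o0=np.array([.654,.03,0]); o0[2]=c[0]*o0[0]+c[1]*o0[1]+c[2]; print(o0)
G=(P-o0)@np.stack([x,y,z],1)
bad=(h<-.003)
xs=[]
for u in range(175,325,5):
    col=[v for v in range(110,165) if bad[v,u]]
    if col:
        a0,b0=G[min(col)-1,u],G[max(col)+1,u]; xs.append((u,min(col),max(col),a0[:2]*1e3,b0[:2]*1e3))
for t in xs[::4]: print(t)
print('mid',np.median([t[3][0] for t in xs]),np.median([t[4][0] for t in xs]))
for v in range(130,152,2):
    r=[u for u in range(120,380) if bad[v,u]]
    if r: print(v,min(r),max(r),G[v,min(r)-1][:2]*1e3,G[v,max(r)+1][:2]*1e3, [ (k,round(h[v,k]*1e3)) for k in range(min(r),max(r),14)])
# nose tip
im=f['im']
E
python3 - <<'E'
import cv2
i=cv2.imread('pics/s1.png'); cv2.imwrite('pics/s1c.png',cv2.resize(i[105:235,120:400],(784,364),interpolation=cv2.INTER_CUBIC))
E
```

```text
[0.90658431 0.02057328 0.42152299] [-2.27526336e-02  9.99741115e-01  1.40515996e-04] [-0.42141097 -0.00971815  0.90681771]
[0.654      0.03       0.10836244]
(175, 132, 145, array([ 3.46099588, 60.68847057]), array([-10.9590658 ,  65.62481176]))
(195, 133, 145, array([ 2.64224435, 45.94987524]), array([-10.88551541,  49.97499414]))
(215, 133, 146, array([ 3.46246829, 30.42735134]), array([-11.46564438,  34.36111938]))
(235, 133, 146, array([ 2.29033518, 16.19265188]), array([-11.36218823,  18.70192191]))
(255, 133, 145, array([3.41659439, 0.67460626]), array([-11.02335388,   3.20522234]))
(275, 133, 146, array([  3.01914283, -14.11249598]), array([-10.98540256, -12.62651016]))
(295, 133, 146, array([  3.57444279, -29.18254354]), array([-10.83709164, -28.23544747]))
(315, 133, 146, array([  2.64835397, -44.03871333]), array([-10.70250478, -43.82047989]))
mid 3.0334660294742486 -10.972234180519116
132 154 192 [ 1.27767064 78.78744349] [ 2.63926406 47.4486654 ] [(154, -4), (168, -17), (182, -15)]
134 155 344 [-0.59888869 78.76254899] [  1.67432267 -66.58062876] [(155, -4), (169, -15), (
[... 814 characters left out ...]
 -14), (325, -13), (339, -13)]
142 158 344 [-7.29568886 78.42745171] [ -4.95161981 -66.84129268] [(158, -3), (172, -9), (186, -8), (200, -8), (214, -9), (228, -9), (242, -9), (256, -9), (270, -10), (284, -10), (298, -10), (312, -10), (326, -10), (340, -9)]
144 158 344 [-8.57549244 78.50758876] [ -6.71611372 -66.91667313] [(158, -4), (172, -5), (186, -6), (200, -6), (214, -4), (228, -7), (242, -6), (256, -7), (270, -6), (284, -7), (298, -7), (312, -7), (326, -6), (340, -8)]
146 159 344 [-11.28862382  79.18788626] [ -8.71315902 -67.01815684] [(159, -3), (173, -4), (187, -2), (201, -2), (215, -3), (229, -4), (243, -3), (257, -2), (271, -4), (285, -3), (299, -2), (313, -4), (327, -4), (341, -3)]
```

View pics/s1c.png

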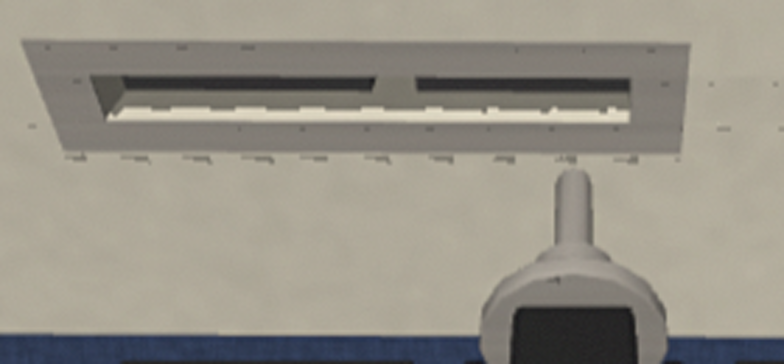

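```bash
cat > goal.py <<'E'
from h import *
f=np.load('slot.npz'); h=f['h']
z=f['n']; a=np.radians(1.3); y=np.array([-np.sin(a),np.cos(a),0]); y-=z*(y@z); y/=np.linalg.norm(y); x=np.cross(y,z)
B=np.stack([x,y,z],1); g0=np.array([.6504,.0285,.1067])
TIP=np.array([.0346,.0002,.0548])
def tcp(gp,yaw=1.3):
    R=Ro.from_euler('xyz',[180,0,yaw],degrees=True)
    return g0+B@(np.array(gp)/1e3)-R.apply(TIP)
def now():
    o=get_obs(); R=Ro.from_euler('xyz',o['tool_rot'],degrees=True)
    return B.T@(o['tool_pos']+R.apply(TIP)-g0)*1e3, B.T@o['force'],o
E
python3 - <<'E'
from goal import *
print(now()[:2])
for g in [(0,-54,12),(0,-54,-25)]: print(g,tcp(g).round(4),rel(tcp(g),1.3))
R=Ro.from_euler('xyz',[180,0,1.3],degrees=True); print('guide axes in tool',R.inv().apply(B.T).round(4))
P=f['P']
G=(P-g0)@B*1e3
for v in (132,133,134,135):
    r=[u for u in range(150,345) if h[v,u]<-.0185]; print(v,r and (r[0],r[-1],len(r),G[v,r[0]].round(1),G[v,r[-1]].round(1)))
E
```

```text
(array([  8.54377506, -39.93431757,  47.63496994]), array([ 2.57487437,  7.84218466, -2.88918547]))
(0, -54, 12) [ 0.612  -0.0262  0.1724] (array([0.0071, 0.0136, 0.0358]), np.float64(0.75))
(0, -54, -25) [ 0.6276 -0.0258  0.1388] (array([0.0227, 0.014 , 0.0694]), np.float64(0.75))
guide axes in tool [[ 9.068e-01  0.000e+00 -4.215e-01]
 [-1.000e-04 -1.000e+00 -1.000e-04]
 [-4.215e-01  2.000e-04 -9.068e-01]]
132 []
133 (253, 267, 15, array([ -5.3,   8.9, -21. ]), array([ -7.4,  -1.8, -25. ]))
134 (253, 267, 15, array([ -6.5,   9.2, -21.6]), array([ -7. ,  -2.2, -22.6]))
135 (253, 267, 15, array([ -6.9,   9. , -20.5]), array([ -7.2,  -2.4, -21.2]))
```

Emit:
drive_tool(moves="0 0 0 0 -0.8;0 0 0 0 -0.8;0 0 0 0 -0.8;0 0 0 0 -0.8;0 0 0 0 -0.8;0 0 0 0 -0.8;0 0 0 0 -0.8;0 0 0 0 -0.8")

```text
time_s: 9.25
tool_pos: [0.6007, -0.0247, 0.2099]
tool_rot: [-180.0, -0.0, 1.3]
force: [0.3, -0.3, -2.4]
grip_width: 0.0214
```

Run:
```python
from goal import *
print(now())
for g in [(0,-54,12),(0,-54,-25)]: print(g,tcp(g).round(4),rel(tcp(g),1.3))
```

```text
(array([  5.674368  , -52.24825186,  50.80508396]), array([-0.75744788, -0.26408587, -2.34933056]), {'time_s': 9.25, 'qpos': array([-31.09897977,  14.41921113,  36.81272421,  92.69077773,
        -8.86361857,  75.83214752, -81.65003114]), 'joint_velocities': array([-0.00366256,  0.07394416, -0.06807254, -0.08974903, -0.00393137,
        0.02841764,  0.02669727]), 'effort': array([ 6.63878443e-02, -3.87343740e+01,  5.12899384e+00, -3.13968158e+01,
       -2.98005820e-02, -8.16143467e-02,  6.04603265e-04]), 'tool_pos': array([ 0.60071788, -0.02472282,  0.20994904]), 'tool_rot': array([-1.79990298e+02, -1.07199184e-02,  1.32742317e+00]), 'force': array([ 0.30935196, -0.25676955, -2.44973335]), 'wrist_torque': array([-0.05331401,  0.14943368,  0.02943942]), 'grip_width': 0.021359207608196505})
(0, -54, 12) [ 0.612  -0.0262  0.1724] (array([0.0112, 0.0017, 0.0376]), np.float64(0.03))
(0, -54, -25) [ 0.6276 -0.0258  0.1388] (array([0.0268, 0.0017, 0.0711]), np.float64(0.03))
```

Emit:
drive_tool(moves="0.002 0.0004 0.007 0 -0.8;0.004 0.0008 0.014 0 -0.8;0.006 0.0012 0.022 0 -0.8;0.008 0.0015 0.029 0 -0.8;0.010 0.0017 0.035 0 -0.8;0.0112 0.0017 0.0376 0 -0.8;0.0112 0.0017 0.0376 0 -0.8;0.0112 0.0017 0.0376 0 -0.8")

```text
time_s: 10.05
tool_pos: [0.6121, -0.0262, 0.1725]
tool_rot: [-180.0, -0.0, 1.3]
force: [0.1, -0.1, -1.0]
grip_width: 0.0215
```

```bash
python3 slot.py s2
cat > edges.py <<'E'
from goal import *
P,im,c=f['P'],f['im'],f['c']; print(now()[0],now()[2]['force'])
z2=f['n']; G=(P-g0)@B*1e3; bad=(h<-.003)
xs=[]
for u in range(150,420,3):
    col=[v for v in range(100,200) if bad[v,u] and abs(G[v,u,0])<15 and abs(G[v,u,1]-5)<100]
    if len(col)>5: xs.append((G[min(col)-1,u,0],G[max(col)+1,u,0]))
xs=np.array(xs); print('x edges',np.median(xs,0),len(xs),'lid z offset',np.median(G[...,2][(abs(h)<.001)&(abs(G[...,1])<80)&(abs(G[...,0])<50)]))
e=[]
for v in range(100,200):
    r=[u for u in range(100,450) if bad[v,u] and abs(G[v,u,0])<11 and abs(G[v,u,1]-5)<100]
    if len(r)>20: e.append((G[v,min(r)-1,1],G[v,max(r)+1,1]))
print('y ends',np.median(e,0))
E
python3 edges.py
python3 - <<'E'
import cv2
i=cv2.imread('pics/s2.png'); cv2.imwrite('pics/s2c.png',cv2.resize(i[100:250,100:420],(768,360),interpolation=cv2.INTER_CUBIC))
E
```

```text
[ 0.6121179  -0.02615681  0.17246002] [-1.79999776e+02 -1.78526973e-02  1.32887478e+00] [ 0.14686014 -0.05717579 -0.99022281] [-29.9  17.5  36.4  93.8 -10.8  72.2 -80.2]
plane [ 0.46459043  0.01076942 -0.19580139] slope 24.925010773835087 yaw 1.3279051409886327 108337 0.0006352160698618644
deep 2665
126 341 153 166
[  0.33792008 -53.95395144  12.14670353] [-0.61294527  0.25012614 -0.96879757]
x edges [ 7.3123681  -6.88118713] 64 lid z offset 0.044708367157223275
y ends [ 80.2147145  -65.52226354]
```

View pics/s2c.png

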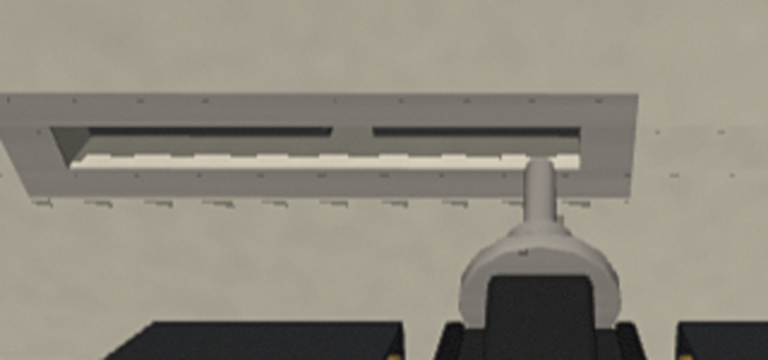

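Emit:
drive_tool(moves="0.002 0 0.0042 0 -0.8;0.0039 0 0.0084 0 -0.8;0.0058 0 0.0126 0 -0.8;0.0078 0 0.0168 0 -0.8;0.0097 0 0.021 0 -0.8;0.0115 0 0.025 0 -0.8;0.0136 0 0.0292 0 -0.8;0.0156 0 0.0336 0 -0.8")

```text
time_s: 10.9
tool_pos: [0.6277, -0.0258, 0.1386]
tool_rot: [-180.0, 0.0, 1.3]
force: [-1.4, -0.5, 0.6]
grip_width: 0.0217
```

```bash
python3 slot.py s3 | tail -1
python3 - <<'E'
from goal import *
print([a.round(2) for a in now()[:2]],now()[2]['time_s'])
P=f['P'];G=(P-g0)@B*1e3
ok=(abs(G[...,0])<7)&(G[...,1]>-60)&(G[...,1]<78)
q=G[ok&(h<-.0185)&(h>-.03)]; print(len(q),q.min(0),q.max(0))
# project ray onto bolt top plane
E
python3 keytilt.py | tail -8
```

```text
99 277 187 199
[array([ -0.23, -53.86, -25.94]), array([ 0.57, -0.63,  1.14])] 10.95
0.01 1882 [ 0.006 -0.022  0.01 ] [0.0698 0.0219 0.015 ]
0.015 1720 [ 0.0258 -0.022   0.015 ] [0.0629 0.0219 0.02  ]
0.02 1829 [ 0.0244 -0.022   0.02  ] [0.0508 0.022  0.025 ]
0.025 848 [ 0.0222 -0.0219  0.025 ] [0.041 0.022 0.03 ]
0.03 333 [ 0.0131 -0.022   0.03  ] [0.029 0.022 0.035]
0.035 211 [ 0.0037 -0.022   0.035 ] [0.0282 0.022  0.04  ]
0.04 227 [-0.0059 -0.022   0.04  ] [0.0269 0.0219 0.045 ]
0.045 254 [-0.0061 -0.022   0.045 ] [0.0257 0.012  0.0499]Traceback (most recent call last):
  File "<stdin>", line 5, in <module>
    return umr_minimum(a, axis, None, out, keepdims, initial, where)
ValueError: zero-size array to reduction operation minimum which has no identity
```

Emit:
drive_tool(moves="0 -0.003 0 0 -0.8;0 -0.006 0 0 -0.8;0 -0.009 0 0 -0.8;0 -0.012 0 0 -0.8;0 -0.015 0 0 -0.8;0 -0.018 0 0 -0.8;0 -0.021 0 0 -0.8;0 -0.024 0 0 -0.8")

```text
time_s: 11.8
tool_pos: [0.627, -0.0015, 0.1387]
tool_rot: [-180.0, 0.0, 1.3]
force: [-1.8, -1.9, 0.6]
grip_width: 0.0213
```

Emit:
drive_tool(moves="0 -0.003 0 0 -0.8;0 -0.006 0 0 -0.8;0 -0.009 0 0 -0.8;0 -0.012 0 0 -0.8;0 -0.015 0 0 -0.8;0 -0.018 0 0 -0.8;0 -0.02 0 0 -0.8;0 -0.02 0 0 -0.8")

```text
time_s: 12.6
tool_pos: [0.6265, 0.0189, 0.1387]
tool_rot: [-180.0, -0.0, 1.4]
force: [-1.8, -0.9, 1.6]
grip_width: 0.0217
```

Run:
```python
from goal import *
print([a.round(2) for a in now()[:2]],now()[2]['time_s'],now()[2]['effort'].round(2))
```

```text
[array([ -0.07,  -9.16, -25.15]), array([-0.95, -0.82,  2.17])] 12.6 [-2.500e-01 -4.287e+01  6.490e+00 -2.943e+01 -1.200e-01 -4.800e-01
 -2.000e-02]
```

Emit:
drive_tool(moves="0 -0.001 0 0 -0.8;0 -0.002 0 0 -0.8;0 -0.003 0 0 -0.8;0 -0.004 0 0 -0.8;0 -0.005 0 0 -0.8;0 -0.006 0 0 -0.8;0 -0.006 0 0 -0.8;0 -0.006 0 0 -0.8")

```text
time_s: 13.4
tool_pos: [0.6264, 0.0245, 0.1387]
tool_rot: [-180.0, -0.0, 1.3]
force: [-1.4, -0.3, 1.0]
grip_width: 0.0219
```

Emit:
drive_tool(moves="0 -0.0005 0 0 -0.8;0 -0.001 0 0 -0.8;0 -0.0015 0 0 -0.8;0 -0.002 0 0 -0.8;0 -0.0025 0 0 -0.8;0 -0.003 0 0 -0.8;0 -0.003 0 0 -0.8;0 -0.003 0 0 -0.8")

```text
time_s: 14.2
tool_pos: [0.6264, 0.0281, 0.1383]
tool_rot: [-180.0, -0.0, 1.4]
force: [0.1, -0.9, -2.2]
grip_width: 0.0218
```

Run:
```python
from goal import *
print([a.round(2) for a in now()[:2]],now()[2]['time_s'],now()[2]['effort'].round(2))
```

```text
[array([ -0.16,   0.03, -25.46]), array([-0.8 , -0.89, -2.02])] 14.2 [ 1.800e-01 -4.435e+01  7.050e+00 -3.000e+01 -1.000e-02 -8.000e-02
 -0.000e+00]
```

The upward force is gone (+1.0 to -2.2 N, the key's bare weight), so the nose has dropped into the notch. Now I let it rest.

Emit:
drive_tool(moves="0 0 0 0 -0.8;0 0 0 0 -0.8;0 0 0 0 -0.8;0 0 0 0 -0.8;0 0 0 0 -0.8;0 0 0 0 -0.8;0 0 0 0 -0.8;0 0 0 0 -0.8")

```text
time_s: 15.0
tool_pos: [0.6263, 0.0277, 0.1386]
tool_rot: [-180.0, 0.0, 1.3]
force: [-0.1, 2.6, -2.7]
grip_width: 0.0221
```

Emit:
drive_tool(moves="0 0 0 0 -0.8;0 0 0 0 -0.8;0 0 0 0 -0.8;0 0 0 0 -0.8;0 0 0 0 -0.8;0 0 0 0 -0.8;0 0 0 0 -0.8;0 0 0 0 -0.8")

```text
time_s: 15.8
tool_pos: [0.6263, 0.0275, 0.1386]
tool_rot: [-180.0, 0.0, 1.3]
force: [-0.3, 2.7, -2.9]
grip_width: 0.0214
```

Emit:
drive_tool(moves="0 -0.002 0 0 -0.8;0 -0.005 0 0 -0.8;0 -0.008 0 0 -0.8;0 -0.011 0 0 -0.8;0 -0.014 0 0 -0.8;0 -0.017 0 0 -0.8;0 -0.02 0 0 -0.8;0 -0.023 0 0 -0.8")

```text
time_s: 16.6
tool_pos: [0.626, 0.0501, 0.1388]
tool_rot: [180.0, -0.0, 1.3]
force: [0.5, -3.8, -0.2]
grip_width: 0.0217
```

Emit:
drive_tool(moves="0 -0.001 0 0 -0.8;0 -0.002 0 0 -0.8;0 -0.003 0 0 -0.8;0 -0.004 0 0 -0.8;0 -0.005 0 0 -0.8;0 -0.006 0 0 -0.8;0 -0.007 0 0 -0.8;0 -0.008 0 0 -0.8")

```text
time_s: 17.4
tool_pos: [0.6257, 0.0583, 0.1387]
tool_rot: [-180.0, -0.0, 1.3]
force: [0.8, -3.8, -0.3]
grip_width: 0.0219
```

Run:
```python
from goal import *
print([a.round(2) for a in now()[:2]],now()[2]['time_s'],now()[2]['wrist_torque'].round(2))
```

```text
[array([  0.07,  30.18, -25.12]), array([ 0.55, -3.86, -0.57])] 17.4 [-0.99 -0.06 -0.13]
```

Emit:
drive_tool(moves="0 -0.0005 0 0 -0.8;0 -0.001 0 0 -0.8;0 -0.0015 0 0 -0.8;0 -0.002 0 0 -0.8;0 -0.0025 0 0 -0.8;0 -0.003 0 0 -0.8;0 -0.003 0 0 -0.8;0 -0.003 0 0 -0.8")

```text
time_s: 18.2
tool_pos: [0.6257, 0.059, 0.1387]
tool_rot: [179.9, -0.0, 1.2]
force: [1.3, -6.6, 0.3]
grip_width: 0.0215
```

Emit:
drive_tool(moves="0 -0.001 0 0 -0.8;0 -0.002 0 0 -0.8;0 -0.003 0 0 -0.8;0 -0.004 0 0 -0.8;0 -0.004 0 0 -0.8;0 -0.004 0 0 -0.8;0 -0.004 0 0 -0.8;0 -0.004 0 0 -0.8")

```text
time_s: 19.0
tool_pos: [0.6257, 0.0598, 0.1387]
tool_rot: [179.6, -0.0, 1.1]
force: [1.5, -11.0, 0.0]
grip_width: 0.0216
```

Emit:
drive_tool(moves="0 0.004 0 0 -0.8;0 0.008 0 0 -0.8;0 0.009 0 0 -0.8;0 0.009 0 0 -0.8;0 0.009 0 0 -0.8;0 0.009 0 0 -0.8;0 0.009 0 0 -0.8;0 0.009 0 0 -0.8")

```text
time_s: 19.8
tool_pos: [0.6256, 0.0566, 0.1386]
tool_rot: [-180.0, 0.0, 1.4]
force: [0.6, 0.8, -1.5]
grip_width: 0.0216
```

Emit:
drive_tool(moves="-0.0021 0 -0.0045 0 -0.8;-0.0042 0 -0.009 0 -0.8;-0.0074 0 -0.016 0 -0.8;-0.011 0 -0.0235 0 -0.8;-0.015 0 -0.032 0 -0.8;-0.019 0 -0.041 0 -0.8;-0.0235 0 -0.05 0 -0.8;-0.028 0 -0.06 0 -0.8")

```text
time_s: 20.6
tool_pos: [0.5972, 0.0556, 0.1995]
tool_rot: [-180.0, -0.0, 1.3]
force: [0.6, -0.1, -1.3]
grip_width: 0.0219
```

```bash
python3 slot.py s4; python3 keytilt.py | tail -12
python3 - <<'E'
from goal import *
P=f['P'];G=(P-g0)@B*1e3
print(now()[:2])
for v in range(120,190,2):
    r=[u for u in range(60,500) if h[v,u]<-.0185 and h[v,u]>-.035 and abs(G[v,u,0])<9 and abs(G[v,u,1]-5)<90]
    if r: print(v,r[0],r[-1],len(r),G[v,r[0]].round(1),G[v,r[-1]].round(1))
E
```

```text
[0.5972102 0.0555765 0.1995448] [-1.79989263e+02 -5.61108575e-03  1.33112844e+00] [ 0.5628554  -0.14842642 -1.34098841] [-37.3  14.4  34.9  93.6  -8.5  74.6 -89.6]
plane [ 0.46475109  0.01069145 -0.19598242] slope 24.93249394095191 yaw 1.3178381792402187 111242 0.0006516101962154374
deep 2420
255 450 131 144
0.005 395 [ 0.0073 -0.0174  0.005 ] [0.0293 0.0181 0.01  ]
0.01 45 [ 0.0061 -0.0161  0.01  ] [0.0095 0.0171 0.0117]
0.015 38 [ 0.0258 -0.0049  0.0179] [0.0275 0.0055 0.02  ]
0.02 76 [ 0.0242 -0.0073  0.02  ] [0.0284 0.0078 0.0246]
0.025 10 [ 0.027  -0.0017  0.0289] [0.0282 0.0029 0.0299]
0.03 71 [ 0.0254 -0.0036  0.0301] [0.0307 0.0041 0.0348]
0.035 81 [ 0.0264 -0.0037  0.0352] [0.0329 0.0042 0.04  ]
0.04 76 [ 0.0286 -0.0037  0.0401] [0.0355 0.0042 0.0449]
0.045 60 [ 0.0315 -0.0038  0.0451] [0.0379 0.0037 0.0499]
0.05 24 [ 0.0353 -0.0032  0.0501] [0.0384 0.0037 0.053 ]
0.08 2 [ 0.07   -0.0148  0.0849] [0.07   0.0034 0.085 ]
0.085 812 [ 0.0581 -0.0218  0.0855] [0.07  0.022 0.09 ]
(array([ 1.27629759, 28.21706466, 42.77692193]), array([-0.47397241,  0.91002249, -1.85784195]))
132 318 333 16 [ -7.2  33.4 -23.9] [ -7.2  21.3 -23.8]
134 318 333 16 [ -7.2  33.3 -20.5] [ -7.5  21.4 -21.2]
```

```bash
python3 -c "
from h import *
print(rel([.4041,-.3317,.215],21.4))"
```

```text
(array([-0.203 ,  0.3827, -0.0153]), np.float64(-20.06))
```

Emit:
drive_tool(moves="-0.015 0.025 -0.01 0 -0.8;-0.037 0.07 -0.0153 -2 -0.8;-0.06 0.113 -0.0153 -5 -0.8;-0.083 0.156 -0.0153 -8 -0.8;-0.106 0.2 -0.0153 -11 -0.8;-0.129 0.243 -0.0153 -14 -0.8;-0.152 0.287 -0.0153 -17 -0.8;-0.17 0.32 -0.0153 -20 -0.8")

```text
time_s: 21.5
tool_pos: [0.4331, -0.2714, 0.2141]
tool_rot: [180.0, -0.0, 21.3]
force: [0.9, -0.7, -2.1]
grip_width: 0.0215
```

```bash
python3 -c "
from h import *
print(rel([.4041,-.3317,.17],21.4))"
```

```text
(array([-0.0489,  0.0456,  0.0441]), np.float64(-0.11))
```

Emit:
drive_tool(moves="-0.015 0.015 0.01 0 -0.8;-0.03 0.03 0.025 0 -0.8;-0.043 0.041 0.038 0 -0.8;-0.0489 0.0456 0.0441 0 -0.8;-0.0489 0.0456 0.0441 0 -0.8;-0.0489 0.0456 0.0441 0 -0.8;-0.0489 0.0456 0.0441 0 -0.8;-0.0489 0.0456 0.0441 0 -0.8")

```text
time_s: 22.3
tool_pos: [0.4072, -0.3278, 0.1703]
tool_rot: [180.0, -0.1, 21.4]
force: [0.7, -0.2, -2.0]
grip_width: 0.0214
```

```bash
python3 -c "
from h import *
print(rel([.4041,-.3317,.1059],21.4))"
```

```text
(array([-0.0043,  0.0024,  0.0644]), np.float64(0.03))
```

Emit:
drive_tool(moves="0 0.0024 0 0 -0.8;0 0.0024 0.012 0 -0.8;0 0.0024 0.024 0 -0.8;0 0.0024 0.036 0 -0.8;0 0.0024 0.047 0 -0.8;0 0.0024 0.056 0 -0.8;0 0.0024 0.062 0 -0.8;0 0.0024 0.0644 0 -0.8")

```text
time_s: 23.1
tool_pos: [0.4067, -0.3306, 0.1046]
tool_rot: [-180.0, 0.1, 21.3]
force: [0.2, -0.0, -1.9]
grip_width: 0.0215
```

```bash
python3 -c "
from h import *
o=get_obs();print(o['tool_pos'],o['force'])
im,d,K,T=cam('wrist');save('r1',im[60:260,200:440])
c=np.array([.4391,-.3166]);ax=np.array([np.cos(np.radians(21.4)),np.sin(np.radians(21.4))])
print('x off',(o['tool_pos'][:2]-c)@ax, 'y off',(o['tool_pos'][:2]-c)@[-ax[1],ax[0]])"
```

```text
[ 0.40670271 -0.33064933  0.10462394] [ 0.24186355 -0.00362737 -1.85185947]
x off -0.035289958326074594 y off -0.0012596916709831487
```

View pics/r1.png

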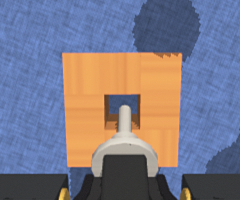

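Emit:
drive_tool(moves="0.005 -0.0012 0 0 -0.8;0.011 -0.0012 0 0 -0.8;0.017 -0.0012 0 0 -0.8;0.023 -0.0012 0 0 -0.8;0.029 -0.0012 0 0 -0.8;0.035 -0.0012 0 0 -0.8;0.040 -0.0012 0 0 -0.8;0.0423 -0.0012 0 0 -0.8", grip_force=12)

```text
time_s: 23.95
tool_pos: [0.4466, -0.3139, 0.1054]
tool_rot: [-180.0, 0.0, 21.4]
force: [-2.1, -0.5, -1.0]
grip_width: 0.0219
```

Emit:
drive_tool(moves="0 0 0 0 -0.8;0 0 0 0 -0.8;0 0 0 0 -0.8;-0.003 0 0 0 -0.8;-0.0065 0 0 0 -0.8;-0.0065 0 0 0 -0.8;-0.0065 0 0 0 -0.8;-0.0065 0 0 0 -0.8")

```text
time_s: 24.75
tool_pos: [0.4401, -0.3166, 0.1055]
tool_rot: [-180.0, -0.0, 21.3]
force: [0.9, -0.3, -1.3]
grip_width: 0.0221
```

```bash
python3 -c "
from h import *
o=get_obs();print(o['tool_pos'],o['force'])
im,d,K,T=cam('wrist');a=im[60:260,200:440]
im2,_,K2,T2=cam('scene');b=cv2.resize(im2[95:195,230:350],(240,200),interpolation=cv2.INTER_CUBIC)
save('r2',cv2.resize(np.hstack([a,b]),None,fx=1.6,fy=1.6))
c=np.array([.4391,-.3166]);ax=np.array([np.cos(np.radians(21.4)),np.sin(np.radians(21.4))])
print('x off',(o['tool_pos'][:2]-c)@ax, 'y off',(o['tool_pos'][:2]-c)@[-ax[1],ax[0]])"; python3 keytilt.py|tail -14
```

```text
[ 0.44006537 -0.31658457  0.10548789] [ 0.87618873 -0.32482658 -1.29105821]
x off 0.0009044379361725276 y off -0.0003378753083431443
0.0 129 [ 0.0091 -0.0169  0.    ] [0.0112 0.0184 0.005 ]
0.005 145 [ 0.0077 -0.0142  0.005 ] [0.0161 0.0141 0.01  ]
0.01 686 [ 0.0048 -0.0164  0.01  ] [0.0177 0.017  0.0149]
0.015 5 [ 0.0053 -0.0101  0.015 ] [0.0162 0.0173 0.0153]
0.04 1342 [-0.0053 -0.022   0.0425] [0.0343 0.022  0.045 ]
0.045 1949 [-0.0073 -0.022   0.045 ] [0.0343 0.022  0.05  ]
0.05 85 [ 0.003  -0.0218  0.05  ] [0.0343 0.0218 0.055 ]
0.055 79 [ 0.0017 -0.0219  0.0553] [0.0343 0.0215 0.0599]
0.06 73 [ 0.0338 -0.0217  0.0602] [0.0344 0.0218 0.065 ]
0.065 76 [-0.0009 -0.0215  0.0651] [0.0343 0.0216 0.07  ]
0.07 91 [-0.0021 -0.0218  0.07  ] [0.0343 0.0216 0.0749]
0.075 69 [ 0.0339 -0.0212  0.075 ] [0.0343 0.0214 0.08  ]
0.08 55 [-0.0053 -0.0217  0.0801] [0.0343 0.0218 0.085 ]
0.085 57 [-0.0055 -0.021   0.085 ] [0.0342 0.0215 0.09  ]
```

View pics/r2.png

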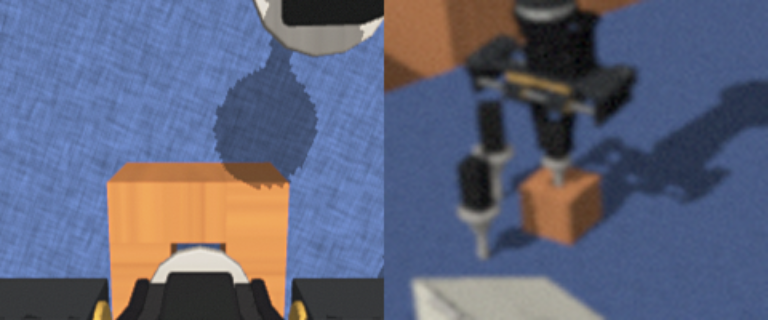

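Emit:
drive_tool(moves="-0.0009 -0.0003 0.005 0 -0.8;-0.0009 -0.0003 0.010 0 -0.8;-0.0009 -0.0003 0.014 0 -0.8;-0.0009 -0.0003 0.018 0 -0.8;-0.0009 -0.0003 0.022 0 -0.8;-0.0009 -0.0003 0.025 0 -0.8;-0.0009 -0.0003 0.027 0 -0.8;-0.0009 -0.0003 0.027 0 -0.8", grip_force=8)

```text
time_s: 25.7
tool_pos: [0.4389, -0.3166, 0.0781]
tool_rot: [-180.0, 0.0, 21.3]
force: [-0.2, -0.0, -1.2]
grip_width: 0.022
```

Emit:
drive_tool(moves="0 0 0.001 0 -0.8;0 0 0.002 0 -0.8;0 0 0.003 0 -0.8;0 0 0.0035 0 -0.8;0 0 0.004 0 -0.8;0 0 0.004 0 -0.8;0 0 0.004 0 -0.8;0 0 0.004 0 -0.8")

```text
time_s: 26.5
tool_pos: [0.4391, -0.3168, 0.0758]
tool_rot: [-180.0, -0.0, 21.3]
force: [-3.2, 2.1, 9.9]
grip_width: 0.022
```

Emit:
drive_tool(moves="0 0 -0.001 0 -0.8;0 0 -0.002 0 -0.3;0 0 -0.002 0 0;0 0 -0.002 0 0;0 0 -0.002 0 0;0 0 -0.002 0 0;0 0 -0.002 0 0;0 0 -0.002 0 0")

```text
time_s: 27.3
tool_pos: [0.439, -0.3167, 0.0764]
tool_rot: [-180.0, 0.0, 21.3]
force: [0.2, -0.4, -0.1]
grip_width: 0.0434
```

Emit:
drive_tool(moves="0 0 0 0 0;0 0 -0.01 0 0;0 0 -0.03 0 0;0 0 -0.05 0 0;0 0 -0.08 0 0;0 0 -0.11 0 0;0 0 -0.14 0 0;0 0 -0.14 0 0")

```text
time_s: 28.1
tool_pos: [0.441, -0.3186, 0.2213]
tool_rot: [179.7, -0.4, 21.3]
force: [-0.2, -0.2, -0.4]
grip_width: 0.0437
```

```bash
cp pics/w1.png pics/w0.png; sed -i "s/'w1'/'w2'/;s/w1.npz/w2.npz/" look.py; python3 look.py
python3 - <<'E'
from h import *
P=np.load('w2.npz')['P']; im=cv2.imread('pics/w2.png')
z=P[...,2];g=(z>.105)&(z<.118)&(np.hypot(P[...,0]-.44,P[...,1]+.3165)<.03)
q=P[g];A=np.c_[q[:,:2],np.ones(len(q))];c=np.linalg.lstsq(A,q[:,2],rcond=None)[0];print('top tilt deg',np.degrees(np.arctan(np.hypot(c[0],c[1]))),q[:,2].mean())
a=cv2.resize(im[100:400,150:550],(533,400))
b,_,_,_=cam('scene'); b=cv2.resize(b[95:195,230:350,::-1],(480,400))[:,:267]
cv2.imwrite('pics/fin.png',np.hstack([a,b]))
E
```

```text
[ 0.44013738 -0.31767119  0.21902814] [179.83354148  -0.22827969  21.32272917] [-15.93858875   6.45625009  53.07449615 100.56699932  -5.44145597
  75.3444738  -30.36016604]
key 0.89 320 191 [ 0.4485 -0.3127  0.1081]
key 0.73 367 77 [ 0.5408 -0.3123  0.1324]
key 0.58 423 203 [ 0.4698 -0.3976  0.1051]
stand 0.83 320 177 [ 0.4523 -0.3109  0.0644]
(array([1626,   38,   26,    3,   63,    0,   66,    0,   70,    0,   72,
       1128, 2862,  250,   21,   22,   25,   25,   26,   25,   32,  308,
        399,    0,    0,    0,    0,    0,    0]), array([0.   , 0.005, 0.01 , 0.015, 0.02 , 0.025, 0.03 , 0.035, 0.04 ,
       0.045, 0.05 , 0.055, 0.06 , 0.065, 0.07 , 0.075, 0.08 , 0.085,
       0.09 , 0.095, 0.1  , 0.105, 0.11 , 0.115, 0.12 , 0.125, 0.13 ,
       0.135, 0.14 , 0.145]))
griptop 637 [ 0.4399 -0.3168  0.1102] ((439.56683349609375, -317.1539611816406), (20.907793045043945, 21.72757339477539), 20.399654388427734)
standtop 3810 [ 0.4445 -0.3128  0.0604] ((439.06304931640625, -316.5019836425781), (69.76383972167969, 70.03457641601562), 21.226633071899414)
collar 366 [ 0.4475 -0.3125  0.0653] ((442.1077575683594, -320.51568603515625), (34.5540771484375, 44.00181198120117), 41.146236419677734)
top tilt deg 1.8390095843331755 0.11000663399367241
```

View pics/fin.png

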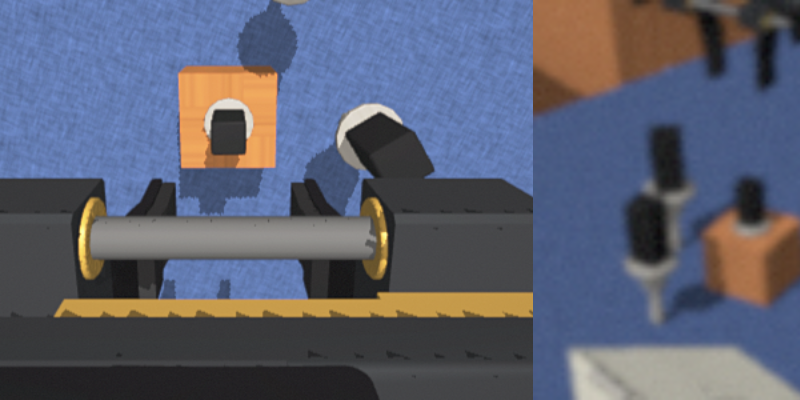

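The picture shows the key upright in the stand with its collar flush: its top is at 110.0 mm, the same as at the start. The other keys have not moved. Handing in.

```bash
python3 -c "
from h import *
o=get_obs();print(o['time_s'],o['force'].round(1));print(sign_off())"
```

```text
28.3 [-0.1 -0.4  0.6]
the job is handed in; nothing more can be done
None
```

The chest should be locked and the key is back in its stand; I handed the job in at 28.3 s.

**What I did**
- I took the 22 mm key from the stand; the two larger keys standing free were left alone.
- The arm cannot tilt the tool, so I turned the key about 25° in the grip by pulling its nose against the edge of the stand's hole.
- I set the nose into the right-hand end of the slot, pressed it onto the bolt and slid it left until it dropped into the notch.
- I let it rest for 1.6 s, pushed the bolt left to its stop, turned the key upright again in the stand hole, seated it and released it.

**Checks**
- **Notch:** the upward force on the tool fell from +1.0 to -2.2 N when the nose dropped in.
- **Bolt:** the push held at 3.8 N while the bolt moved. It then rose to 6.6 and 11 N with less than 1 mm of motion per push, which I take as the end stop. From depth images taken before and after, the notch moved about 24 to 25 mm; that is good to about 1 mm, so 25 mm exactly is not proven.
- **Key:** its top is at 110.0 mm, the same as at the start. The tilt I measured was 1.8°, which I put down mostly to noise in the depth image.
- **Other things:** cups, jug and plate were not approached, but I did not look at them again at the end.

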